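# Slide the last tile off the parts chest and pile it

## Robot

A 6-joint arm with a two-finger parallel gripper is mounted at the origin on the work surface. World frame = base frame: x ahead of the robot, y to its left, z up, the work surface at z = 0. Lengths are in m, angles in degrees, forces in N, time in s.
With the tool pointing down it reaches from about 0.325 to 0.85 m from the base axis. Payload 15.5 kg.
Tool frame: the origin (TCP) lies between the finger pads; the fingertips stand 8 mm ahead of it and the grasp point (between the pads) lies 11 mm behind it; z points along the fingers, y is the line along which they close (so a half turn about z gives the same grasp; the last joint's range is limited). The gripper opens to 91 mm and grips with 3 to 60 N. Pads are 32 mm wide; open, the fingers measure 118 mm over their backs; the gripper's body (76 mm by 178 mm) begins 60 mm behind the grasp point.
Start: joints at [-76.633, 28.281, 77.091, -0, 74.628, -5.472], TCP at [0.202, -0.592, 0.222] pointing down, gripper open.
Joint ranges: [-166.48, 166.48], [-47.26, 123.95], [12.59, 153.08], [-70.14, 250.14], [6.76, 159.57], [-176.63, 176.63]. Speed limits (degrees/s): [108.29, 108.29, 147.25, 172.46, 172.46, 172.46].

## Interface

Orientations are given as a 3x3 rotation matrix whose columns are the frame's x, y, z axes.
In Python, from plant import arm gives the robot as it stands. Calls block until the motion is done:
- arm.move_to(position, orientation): joint-space move of the TCP to a pose.
- arm.servo_line(position, ori=None, vel=0.15, threshold=None): straight line of the TCP; ori=None keeps the orientation; vel is the mean speed in m/s. With threshold (N) it stops when the force on the tool has changed by that much, and returns True; else False.
- arm.movej(angles): joint-space move.
- arm.grip(opening, force=None): finger opening in m; force is the grip in N (None keeps the last); returns when the fingers have stopped.
- arm.wait(seconds).
- arm.solve_ik(position, orientation): joint angles nearest the present ones, or None.
- arm.get_state(): the state.
- arm.read_camera(name): name is "scene" or "top" or "wrist"; returns the picture (480x640x3 uint8, blue, green, red); there is no depth.
- arm.camera_info(name): a dict with "fx", "fy", "cx", "cy" (pixels), "R" (3x3) and "t" (3): a world point X has camera coordinates R X + t; the wrist camera has in their place "T_tool_cam" (4x4, takes a point from camera to tool coordinates, whose origin is the TCP and whose axes are the flange's). Camera axes: x right, y down, z forward; pixel columns grow to the right and rows downward; lengths in m; the calibration is good to about 2 mm. A picture is of the moment at which its call begins: read the wrist's pose just before it. camera_info takes no time and is no camera call.
A pose or a line that the arm cannot do raises arm.Unreachable and nothing moves.
- arm.close_job(): hands the job in; it is judged then, once.
The state is a dict: "t": time; "qpos": joint angles; "dq": joint speeds; "tau": joint torques, N m; "position": TCP position; "ee_rot": TCP orientation; "wrist_force": force on the tool from outside, world axes, zero at the start; "torque": the same for the moment, N m; "gripper_width": finger opening in m; "gripper_force": force on a finger pad.
Only numpy, scipy, OpenCV 4.12 (cv2) and the standard library are available. Lean on these libraries where they do the work, as an engineer would, in place of code of your own. Each camera call takes 0.05 s, during which the arm holds its last target. There are 200 camera calls.

## Task

The loose terracotta tile lies in a trough on top of the low grey parts chest, too snug for fingers beside it. Slide it along the trough until its end sticks out over the chest's open end, with the rest still lying on the chest, then grip that overhanging end, lift the tile and lay it flat and squarely on top of the pile of matching tiles, without dropping it. Leave the other things on the table where they are.

Things in the scene. Friction and masses are not known exactly. Their poses are not given: they have to be found in the camera images.
- tile: the loose terracotta strip tile, 52 mm wide (its x), 150 mm long (its y), 8 mm thick, 0.10 to 0.19 kg; origin at the centre of its underside. It starts flat in one of the chest's two troughs, either one, long side along the trough, its leading end 20 to 60 mm inside the open end. It slides freely with ordinary friction.
- chest: low grey steel parts chest, fixed, 168 mm wide (its x), 300 mm long (its y); origin at the centre of its underside. Its flat top, 60 mm up, has two troughs along y centred at x = -40 and +40 mm, each 72 mm wide, between ribs 8 mm wide and 8 mm high (10 mm free each side of the tile: too narrow for a finger). A like rib closes their -y end (inner face y = -142 mm); the +y end is open.
- chest_edge (a point): middle of the edge at the chest's open end, on the flat top's surface (60 mm above the table); x across the troughs, y pointing outwards over the drop (roughly to the robot's left), z up. Here (y = +150 mm of the chest) troughs, ribs and top end in a sheer drop to the table.
- stack: pile of five tiles like the loose one, stuck together as one block and fixed: 52 mm wide (its x), 150 mm long (its y), 40 mm high; origin at the centre of its underside, on the table
- stack_top (a point): centre of the pile's top face, 40 mm above the table; axes as the pile's
- wrench: small open-ended spanner, 140 mm long, lying in the trough of the chest that does not hold the tile; origin near its middle
- tape: empty cardboard tape roll lying flat, 96 mm across, 24 mm high; origin at the centre of its underside
- mug: blue mug, 80 mm across, 85 mm high, handle at its +y; origin at the centre of its underside
- jar: glass jar with steel lid, 64 mm across, 75 mm high; origin at the centre of its underside
- hammer: hammer lying on the table left of the pile; origin near its middle
- screwdriver: screwdriver lying on the table near the robot; origin near its middle
Not all that is in view belongs to the job. What is meant by the tile is not green, and is the smaller of those in its own colour.

How it is judged:
By the outcome, as a careful person would: the job done as asked, in the order asked, and still so for the second after the job is handed in, with the robot touching nothing.
It also fails if it takes over 54 s, if anything falls off the work surface, if the arm or the gripper's body presses on something with over 40 N, if the wrist force passes 120 N, or if a joint passes its speed limit or range.

## Working session

There is one attempt and no reset: what is moved stays moved. The work goes in short steps, each a Python script; the robot and the scene stay as the last script left them, time stands still between calls to the robot, and variables do not carry over. Pictures are saved under pics/ and viewed, at most 10 in all, crops included, and the job is handed in when it is done.

```bash
mkdir -p pics; ls
python3 - <<'E'
from plant import arm
import cv2
for n in("top","scene"):
    cv2.imwrite(f"pics/{n}0.png",arm.read_camera(n)); print(n,arm.camera_info(n))
print(arm.camera_info("wrist")); print(arm.get_state())
E
```

```text
pics
top {'fx': 549.8324447670448, 'fy': 549.8324447670448, 'cx': 324.46087037284934, 'cy': 242.92242019254724, 'R': array([[ 0.0160404 , -0.99971507, -0.01767713],
       [-0.9986126 , -0.01513087, -0.05043731],
       [ 0.05015547,  0.01846164, -0.99857078]]), 't': array([0.16464857, 0.54349104, 1.16933099])}
scene {'fx': 518.4822201150502, 'fy': 518.4822201150502, 'cx': 326.5858226613854, 'cy': 244.15374834790381, 'R': array([[-0.80934174,  0.5872898 , -0.0075255 ],
       [ 0.49771577,  0.67898463, -0.53968406],
       [-0.31184124, -0.4405344 , -0.841834  ]]), 't': array([ 0.32499103, -0.31787263,  1.34122089])}
{'fx': 354.5668462999112, 'fy': 354.5668462999112, 'cx': 324.0368216904928, 'cy': 247.20733060243367, 'T_tool_cam': array([[-2.18775669e-04, -9.71502936e-01, -2.37027421e-01,
         6.57689248e-02],
       [ 9.99999405e-01, -4.65942786e-04,  9.86760288e-04,
         4.93090779e-04],
       [-1.06908173e-03, -2.37027064e-01,  9.71502459e-01,
        -1.63335745e-01],
       [ 0.00000000e+00,  0.00000000e+00,  0.00000000e+00,
         1.00000000e+00]])}
{'t': 0.1, 'qpos': array([-7.66317759e+01,  2.83106403e+01,  7.71229742e+01, -3.42136913e-04,
        7.46264014e+01, -5.47315627e+00]), 'dq': array([-0.04214034, -0.12829512, -0.15478591, -0.03479593,  0.02558696,
        0.02554316]), 'tau': array([ 1.18753625e-03, -8.80239058e+01, -3.82543409e+01,  7.08913570e-02,
        4.82379331e-02, -3.60168804e-05]), 'position': array([ 0.20175661, -0.59120633,  0.22140888]), 'ee_rot': array([[ 9.46415765e-01,  3.22950676e-01, -2.47786564e-04],
       [ 3.22950758e-01, -9.46415222e-01,  1.01776097e-03],
       [ 9.41776175e-05, -1.04324789e-03, -9.99999451e-01]]), 'wrist_force': array([0.28409244, 0.33206085, 0.6121741 ]), 'torque': array([-0.01739567,  0.05315887, -0.03136516]), 'gripper_force': 0.0, 'gripper_width': 0.09147683113272218}
```

View pics/top0.png

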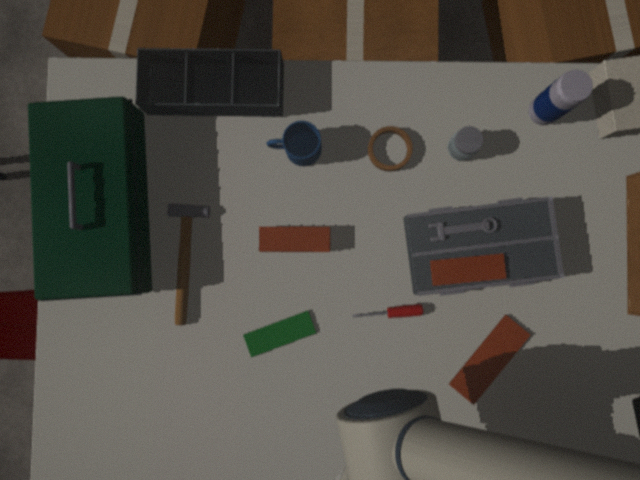

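View pics/scene0.png

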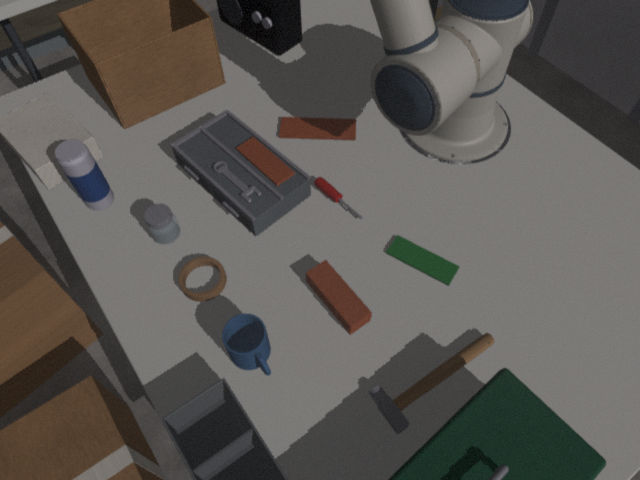

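The top view shows the chest at cols 405–562, rows 198–293, with its open end on the left. The tile is in the near trough (432–507, 253–287) and the pile is at (259–331, 226–252). I'll enlarge both for corner readings.

Run:
```python
import cv2,numpy as np
im=cv2.imread("pics/top0.png")
a=cv2.resize(im[192:300,400:570],None,fx=4,fy=4,interpolation=cv2.INTER_CUBIC) #680x432
b=cv2.resize(im[220:258,250:340],None,fx=4,fy=4,interpolation=cv2.INTER_CUBIC) #360x152
c=np.zeros((590,680,3),np.uint8);c[:432]=a;c[436:588,:360]=b
c=np.clip(c*1.5,0,255).astype(np.uint8)
cv2.imwrite("pics/crop.png",c)
hsv=cv2.cvtColor(im,cv2.COLOR_BGR2HSV)
m=((hsv[...,0]<12)&(hsv[...,1]>120)).astype(np.uint8)
for (x0,x1,y0,y1) in((420,520,245,295),(250,340,215,260)):
    p=cv2.findNonZero(m[y0:y1,x0:x1]);r=cv2.minAreaRect(p);print(cv2.boxPoints(r)+[x0,y0],r)
```

```text
[[429.66000175 260.38000679]
 [503.52470398 252.73881721]
 [506.11177063 277.74705505]
 [432.24707031 285.38824463]] ((47.885887145996094, 24.06352996826172), (25.141693115234375, 74.2588882446289), 84.0938491821289)
[[260. 227.]
 [329. 227.]
 [329. 251.]
 [260. 251.]] ((44.5, 24.0), (24.0, 69.0), 90.0)
```

View pics/crop.png

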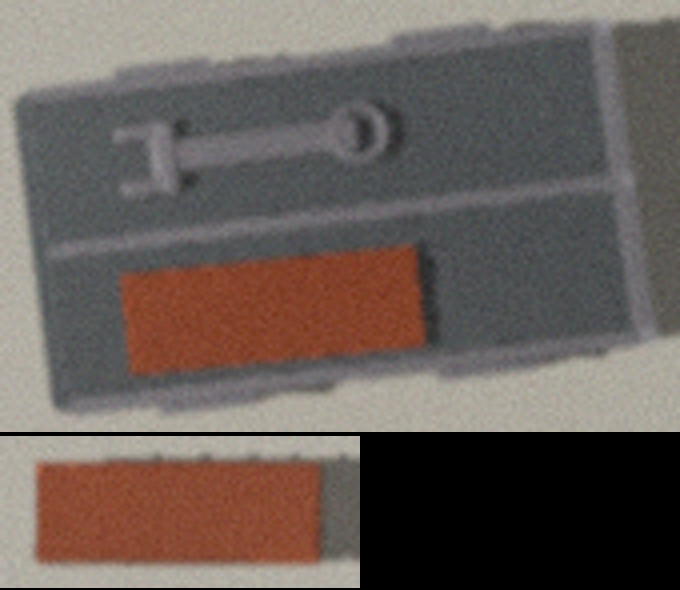

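The crop gives these corners. Chest rim: (17,100), (57,408), (655,340), (608,25). Tile top: (120,274), (417,246), (425,345), (131,375). Pile top: (37,463), (321,463), (321,561), (37,561).

```bash
cat > h.py <<'E'
from plant import arm
import numpy as np, cv2
def ray(info,px,z,R=None,t=None):
    R=info["R"] if R is None else R; t=info["t"] if t is None else t
    d=R.T@np.array([(px[0]-info["cx"])/info["fx"],(px[1]-info["cy"])/info["fy"],1.]); c=-R.T@t
    return c+d*(z-c[2])/d[2]
def wrist():
    s=arm.get_state(); i=arm.camera_info("wrist"); T=np.eye(4); T[:3,:3]=s["ee_rot"]; T[:3,3]=s["position"]
    C=np.linalg.inv(T@i["T_tool_cam"]); return arm.read_camera("wrist"),i,C[:3,:3],C[:3,3]
def ori(yaxis_deg,flip=False):
    "tool down; tool x along world angle yaxis_deg"
    a=np.radians(yaxis_deg+(180 if flip else 0)); x=np.array([np.cos(a),np.sin(a),0]); z=np.array([0,0,-1.]); return np.c_[x,np.cross(z,x),z]
E
python3 - <<'E'
from h import *
i=arm.camera_info("top")
def w(name,pts,z,ox,oy,oyc=0):
    P=np.array([ray(i,((x+.5)/4-.5+ox,(y-oyc+.5)/4-.5+oy),z) for x,y in pts])
    e=np.roll(P,-1,0)-P
    print(name,P.round(4).tolist(),"len",np.linalg.norm(e,axis=1).round(4),"ang",np.degrees(np.arctan2(e[:,1],e[:,0])).round(1),"c",P.mean(0).round(4))
w("chest",[(17,100),(57,408),(655,340),(608,25)],.068,400,192)
w("tile",[(120,274),(417,246),(425,345),(131,375)],.068,400,192)
w("stack",[(37,463),(321,463),(321,561),(37,561)],.04,250,220,436)
for a in (96,90):
  for f in (0,1): print(a,f,arm.solve_ik([.42,-.25 if a==96 else .08,.2],ori(a,f)))
E
```

```text
chest [[0.5949, 0.0096, 0.068], [0.4373, -0.0122, 0.068], [0.4769, -0.3155, 0.068], [0.6378, -0.2924, 0.068]] len [0.1591 0.3058 0.1626 0.3051] ang [-172.1  -82.6    8.1   98.1] c [ 0.5367 -0.1526  0.068 ]
tile [[0.5062, -0.0438, 0.068], [0.5229, -0.195, 0.068], [0.4724, -0.199, 0.068], [0.4547, -0.0497, 0.068]] len [0.1521 0.0506 0.1504 0.0518] ang [ -83.7 -175.4   96.8    6.6] c [ 0.4891 -0.1219  0.068 ]
stack [[0.5726, 0.312, 0.04], [0.5748, 0.1618, 0.04], [0.523, 0.161, 0.04], [0.5207, 0.3109, 0.04]] len [0.1503 0.0518 0.1499 0.0519] ang [ -89.2 -179.1   90.9    1.3] c [0.5478 0.2364 0.04  ]
96 0 [-3.77666685e+01  1.88970180e+01  9.75127235e+01 -2.54444375e-14
  6.35902585e+01 -4.37666685e+01]
96 1 [-3.77666685e+01  1.88970180e+01  9.75127235e+01 -2.54444375e-14
  6.35902585e+01  1.36233331e+02]
90 0 [ 2.77125515e+00  1.41215981e+01  1.05130359e+02 -2.54444375e-14
  6.07480431e+01  2.77125515e+00]
90 1 None
```

Sizes match those given: the tile measures 151×51 mm and the pile 150×52 mm. The tile's leading end is about 46 mm inside the edge. I'll hover behind the tile with the gripper closed and look from close up.

Run:
```python
from h import *
u=np.array([np.cos(np.radians(97.6)),np.sin(np.radians(97.6)),0])
rear=np.array([.499,-.197,0])
p=rear-.038*u; p[2]=.20
arm.move_to(p,ori(97.6)); arm.grip(0.0,20)
im,i,R,t=wrist(); np.savez("w1.npz",R=R,t=t); cv2.imwrite("pics/w1.png",im)
s=arm.get_state();print(s["t"],s["position"],s["gripper_width"],s["wrist_force"])
```

```text
3.225 [ 0.50402081 -0.23468261  0.20000522] 0.00044162144786527065 [ 0.90438292 -0.82717915 -1.12928505]
```

View pics/w1.png

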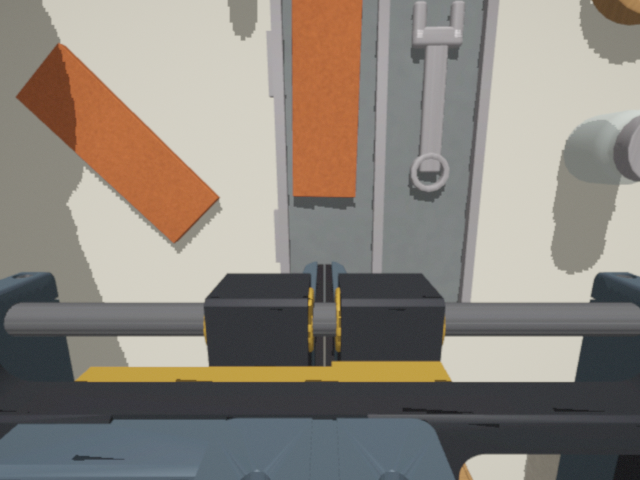

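The tile's rear corners are at (293,197) and (355,197). The middle rib's left edge runs (379,0)–(373,255), and the near rib's inner edge (285,0)–(289,255).

Run:
```python
from h import *
i=arm.camera_info("wrist");d=np.load("w1.npz");f=lambda x,y,z:ray(i,(x,y),z,d["R"],d["t"])
for n,q in dict(tl=(293,197,.068),tr=(355,197,.068),tl0=(291,3,.068),tr0=(361,3,.068),ml=(379,0,.068),ml2=(373,255,.068),nr=(285,0,.06),nr2=(289,255,.06)).items(): print(n,f(*q).round(4))
for a,b in (((293,197),(291,3)),((355,197),(361,3)),((373,255),(379,0)),((289,255),(285,0))):
    v=f(*b,.068)-f(*a,.068);print(np.degrees(np.arctan2(v[1],v[0])))
```

```text
tl [ 0.4733 -0.2022  0.068 ]
tr [ 0.5242 -0.1955  0.068 ]
tl0 [ 0.4561 -0.0616  0.068 ]
tr0 [ 0.507  -0.0548  0.068 ]
ml [ 0.5198 -0.0512  0.068 ]
ml2 [ 0.5472 -0.2426  0.068 ]
nr [ 0.4503 -0.0573  0.06  ]
nr2 [ 0.4749 -0.2544  0.06  ]
96.98688498079339
96.995187921587
98.16537247140191
97.10779556565657
```

Tile, trough angle (about 97°) and the 73 mm trough width agree between cameras. Next I lower behind the tile and push it.

Run:
```python
from h import *
a=97.3;u=np.array([np.cos(np.radians(a)),np.sin(np.radians(a)),0])
rear=np.array([.4988,-.1988,0])+.001*np.array([-u[1],u[0],0])*-1
O=ori(a)
def P(s,z): q=rear+s*u; q[2]=z; return q
arm.servo_line(P(-.034,.10),O,.15)
print(arm.servo_line(P(-.034,.071),O,.05,threshold=8))
arm.servo_line(P(-.020,.071),O,.05)
print(arm.servo_line(P(.104-.016,.071),O,.05,threshold=20), arm.get_state()["wrist_force"])
arm.servo_line(P(.104-.026,.071),O,.08)
arm.servo_line(P(.104-.026,.17),O,.2)
arm.servo_line(P(.104,.20),O,.2)
im,i,R,t=wrist(); np.savez("w2.npz",R=R,t=t); cv2.imwrite("pics/w2.png",im)
print(arm.get_state()["t"])
```

```text
False
False [ 0.35956361  0.31393018 -0.47777748]
8.8333
```

View pics/w2.png

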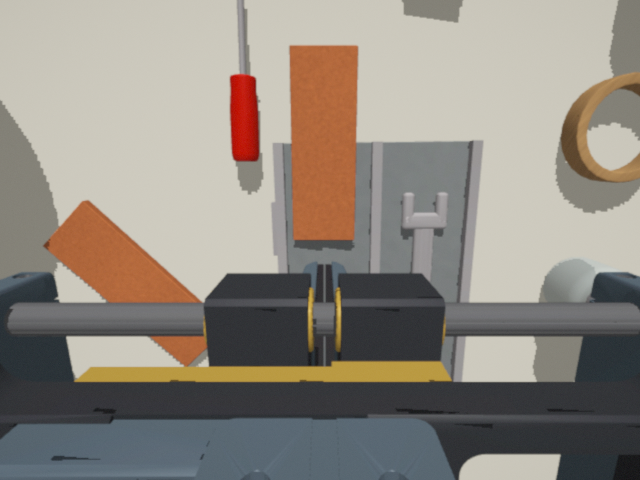

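The tile now overhangs. Its front corners are at (290,46) and (357,46), the rear at (294,240) and (354,240), and the chest edge is at row 143.

Run:
```python
from h import *
i=arm.camera_info("wrist");d=np.load("w2.npz");f=lambda x,y,z:ray(i,(x,y),z,d["R"],d["t"])
fl,fr,rl,rr=[f(x,y,.068) for x,y in((290,46),(357,46),(294,240),(354,240))]
F=(fl+fr)/2;B=(rl+rr)/2;v=F-B;L=np.linalg.norm(v);print(F,B,L,np.degrees(np.arctan2(v[1],v[0])),np.linalg.norm(fr-fl))
for q in((368,143,.06),(287,143,.06),(280,143,.068),(378,141,.068),(478,141,.068)):
    e=f(*q);print(e,"overhang",(F-e)@v/L)
```

```text
[0.46634363 0.05270611 0.068     ] [ 0.48580364 -0.09527608  0.068     ] 0.14925622639493516 97.49154576321267 0.050320251039158
[ 0.51137464 -0.01166534  0.06      ] overhang 0.06969312528353559
[ 0.44553303 -0.02015444  0.06      ] overhang 0.069525342094955
[ 0.44084184 -0.02113043  0.068     ] overhang 0.06988136452465489
[ 0.5181447  -0.00962036  0.068     ] overhang 0.06854828260499626
[5.97145772e-01 5.65084918e-04 6.80000000e-02] overhang 0.06874992728072314
```

Overhang is 69 mm with 81 mm still supported. I'll grip it 25 mm beyond the edge, with the fingertips 1 mm above the tile's underside so they stay clear of the pile's sides later.

Run:
```python
from h import *
a=97.5;u=np.array([np.cos(np.radians(a)),np.sin(np.radians(a)),0]);O=ori(a)
F=np.array([.46634,.05271,0]); g=F-.044*u
def P(z): q=g.copy(); q[2]=z; return q
arm.servo_line(P(.20),O,.2); arm.grip(.091)
arm.servo_line(P(.10),O,.2)
print(arm.servo_line(P(.0690),O,.06,threshold=6))
arm.grip(0.03,45)
s=arm.get_state();print(s["t"],s["position"],s["gripper_width"],s["gripper_force"],s["wrist_force"])
arm.servo_line(P(.12),O,.05)
arm.servo_line(P(.20),O,.15)
im,i,R,t=wrist(); np.savez("w3.npz",R=R,t=t); cv2.imwrite("pics/w3.png",im)
cv2.imwrite("pics/s3.png",cv2.resize(arm.read_camera("scene")[20:260,140:460],None,fx=2,fy=2))
s=arm.get_state();print(s["t"],s["position"],s["gripper_width"],s["gripper_force"],s["wrist_force"],s["torque"])
```

```text
False
12.9 [0.47213713 0.00909735 0.06904029] 0.050936713857314894 44.99763250350952 [ 0.43350479 -0.10768628  1.51404456]
14.85 [0.47139328 0.00915667 0.1989034 ] 0.051108579738851294 44.99694585800171 [-0.13454861  0.1211026  -1.34213859] [ 0.02561489 -0.17213306 -0.04130951]
```

View pics/w3.png

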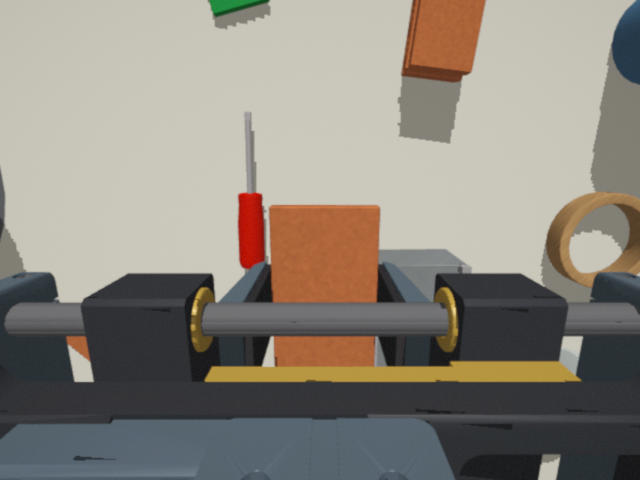

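View pics/s3.png

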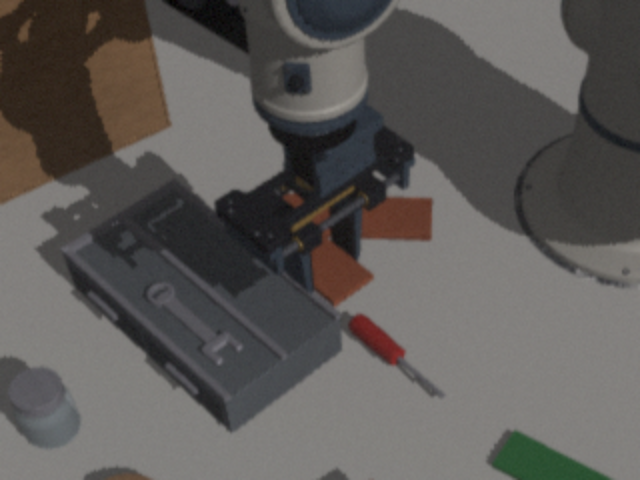

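The tile is held 44 mm from its front end, with front corners at (270,206) and (379,206), and nothing else has moved. I'll check the sag numerically and get a wrist view of the whole pile.

Run:
```python
from h import *
i=arm.camera_info("wrist");T=np.linalg.inv(i["T_tool_cam"])
for tilt in (-4,-2,0,2,4,6,8):   # + = rear sags, front rises
    c,s=np.cos(np.radians(tilt)),np.sin(np.radians(tilt));o=[]
    for y in(-.026,.026):
        p=T@[.044*c,y,.001-.044*s,1];o.append((round(i["fx"]*p[0]/p[2]+i["cx"],1),round(i["fy"]*p[1]/p[2]+i["cy"],1)))
    print(tilt,o)
arm.move_to([.548,.085,.29],ori(90.9))
im,i,R,t=wrist(); np.savez("w4.npz",R=R,t=t); cv2.imwrite("pics/w4.png",im)
s=arm.get_state();print(s["t"],s["position"],s["gripper_width"])
```

```text
-4 [(np.float64(270.0), np.float64(207.8)), (np.float64(379.9), np.float64(207.8))]
-2 [(np.float64(269.5), np.float64(208.1)), (np.float64(380.4), np.float64(208.1))]
0 [(np.float64(269.0), np.float64(208.5)), (np.float64(380.9), np.float64(208.4))]
2 [(np.float64(268.5), np.float64(208.9)), (np.float64(381.4), np.float64(208.9))]
4 [(np.float64(268.0), np.float64(209.6)), (np.float64(381.9), np.float64(209.5))]
6 [(np.float64(267.5), np.float64(210.3)), (np.float64(382.4), np.float64(210.3))]
8 [(np.float64(267.0), np.float64(211.2)), (np.float64(383.0), np.float64(211.2))]
15.5167 [0.54706156 0.08468161 0.2886473 ] 0.05131546895658526
```

View pics/w4.png

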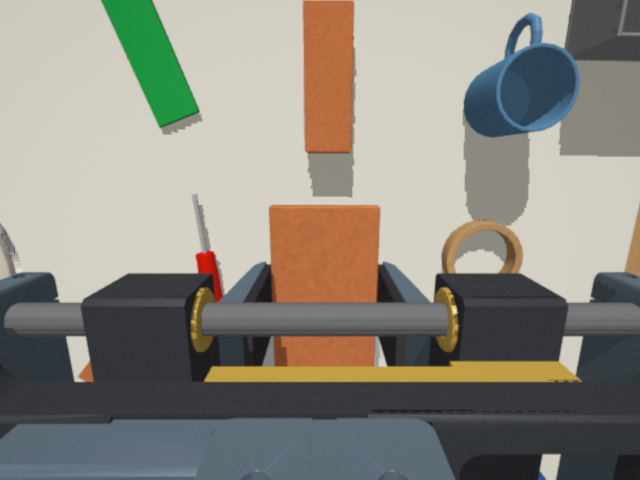

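The tile hangs level. The pile's top is visible from (304,2) to (353,2) at the far end, with the near edge around rows 147–152. I'll pin its edges numerically.

Run:
```python
from h import *
im=cv2.imread("pics/w4.png").astype(int);i=arm.camera_info("wrist");d=np.load("w4.npz");f=lambda x,y,z:ray(i,(x,y),z,d["R"],d["t"])
print("col328 R",im[140:158,326:332,2].mean(1).round().tolist()); print("top",im[0:8,326:332,2].mean(1).round().tolist(),im[0:8,326:332,0].mean(1).round().tolist())
for r in(12,75,138): print(r,"L",im[r-4:r+5,298:314,0].mean(0).round().tolist(),im[r-4:r+5,298:314,2].mean(0).round().tolist(),"R",im[r-4:r+5,344:360,0].mean(0).round().tolist())
for n in((304,2),(353,2),(305.5,148),(352,148)): print(n,f(*n,.04).round(4))
```

```text
col328 R [182.0, 182.0, 181.0, 182.0, 184.0, 186.0, 187.0, 186.0, 184.0, 183.0, 177.0, 154.0, 120.0, 124.0, 139.0, 141.0, 141.0, 141.0]
top [198.0, 180.0, 181.0, 184.0, 185.0, 185.0, 186.0, 185.0] [123.0, 72.0, 62.0, 64.0, 64.0, 64.0, 64.0, 65.0]
12 L [194.0, 194.0, 194.0, 192.0, 170.0, 114.0, 68.0, 62.0, 62.0, 63.0, 62.0, 63.0, 63.0, 63.0, 63.0, 64.0] [209.0, 209.0, 209.0, 208.0, 193.0, 176.0, 179.0, 180.0, 181.0, 181.0, 182.0, 182.0, 182.0, 182.0, 182.0, 184.0] R [63.0, 64.0, 63.0, 64.0, 64.0, 63.0, 64.0, 63.0, 69.0, 109.0, 166.0, 192.0, 194.0, 194.0, 194.0, 194.0]
75 L [196.0, 196.0, 196.0, 196.0, 194.0, 167.0, 101.0, 66.0, 64.0, 65.0, 64.0, 63.0, 63.0, 63.0, 63.0, 64.0] [211.0, 211.0, 211.0, 211.0, 210.0, 199.0, 185.0, 184.0, 183.0, 183.0, 183.0, 183.0, 183.0, 183.0, 182.0, 183.0] R [64.0, 64.0, 64.0, 63.0, 63.0, 62.0, 62.0, 63.0, 86.0, 118.0, 143.0, 156.0, 179.0, 195.0, 197.0, 196.0]
138 L [197.0, 197.0, 198.0, 197.0, 197.0, 188.0, 152.0, 83.0, 64.0, 65.0, 65.0, 65.0, 65.0, 65.0, 65.0, 65.0] [212.0, 212.0, 212.0, 213.0, 212.0, 207.0, 198.0, 190.0, 186.0, 185.0, 186.0, 186.0, 187.0, 187.0, 186.0, 186.0] R [64.0, 64.0, 64.0, 64.0, 63.0, 63.0, 64.0, 99.0, 125.0, 134.0, 170.0, 195.0, 197.0, 197.0, 197.0, 197.0]
(304, 2) [0.5227 0.3078 0.04  ]
(353, 2) [0.5728 0.3086 0.04  ]
(305.5, 148) [0.5248 0.1638 0.04  ]
(352, 148) [0.5769 0.1647 0.04  ]
```

The wrist and top views agree on the pile: centre (0.548, 0.236), angle 90.9°. The tile's centre sits 30 mm behind the TCP, so I'll place it now.

Run:
```python
from h import *
a=90.9;u=np.array([np.cos(np.radians(a)),np.sin(np.radians(a)),0]);O=ori(a)
g=np.array([.548,.236,0])+.030*u
def P(z): q=g.copy(); q[2]=z; return q
arm.servo_line(P(.20),O,.15); arm.servo_line(P(.07),O,.12); arm.wait(.3)
print(arm.get_state()["position"],P(.07))
print(arm.servo_line(P(.0485),O,.02,threshold=4)); arm.wait(.3)
s=arm.get_state();print(s["t"],s["position"],s["wrist_force"],s["torque"],s["gripper_width"])
cv2.imwrite("pics/s5.png",cv2.resize(arm.read_camera("scene")[180:380,230:460],None,fx=3,fy=3,interpolation=cv2.INTER_CUBIC))
```

```text
[0.54767851 0.26605439 0.07033271] [0.54752878 0.2659963  0.07      ]
True
19.8333 [0.54741134 0.26592655 0.0490686 ] [-0.74445989 -0.63879757  6.277788  ] [-0.05451236 -0.08456888  0.07367502] 0.05145764787822509
```

View pics/s5.png

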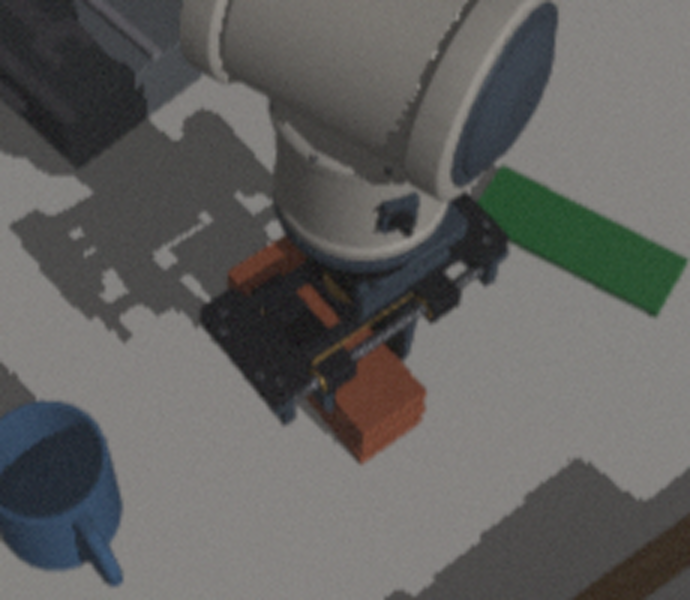

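Contact came at TCP z = 0.049, exactly the expected height, and the tile lies flush on the pile. Next: release, back off and check.

Run:
```python
from h import *
a=90.9;O=ori(a);p=arm.get_state()["position"].copy()
arm.grip(.075); arm.servo_line([p[0],p[1],.12],O,.08)
arm.servo_line([.548,.085,.29],O,.2); arm.wait(.3)
im,i,R,t=wrist(); np.savez("w6.npz",R=R,t=t)
top=arm.read_camera("top")
c=np.zeros((600,700,3),np.uint8)
w=cv2.resize(im[0:170,270:390],None,fx=3.4,fy=3.4,interpolation=cv2.INTER_CUBIC);c[:w.shape[0],:w.shape[1]]=w
w=cv2.resize(top[205:275,240:345],None,fx=2.6,fy=2.6);c[:w.shape[0],420:420+w.shape[1]]=w
cv2.imwrite("pics/f.png",c); print(arm.get_state()["t"],arm.get_state()["position"])
```

```text
23.2667 [0.54796631 0.08517147 0.28984156]
```

View pics/f.png

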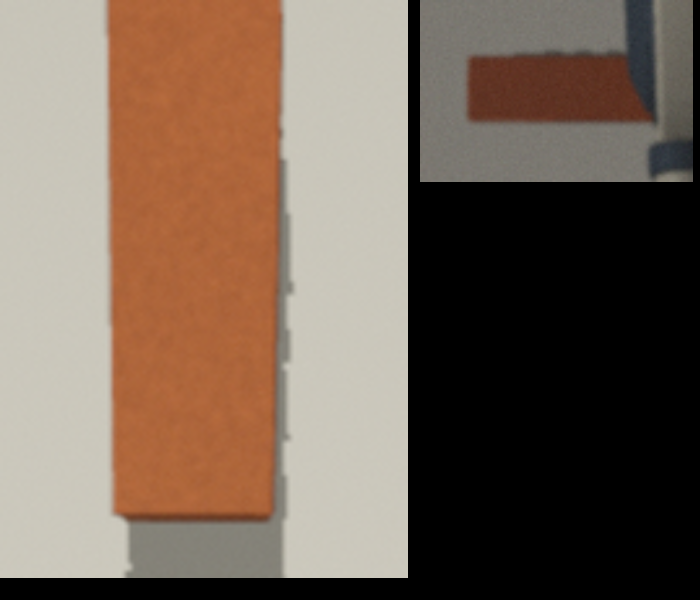

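The tile covers the pile squarely: corners at (115,515) and (272,515) in the crop, no ledge visible on any side, and the gripper is clear.

```bash
python3 -c "
from plant import arm
print(arm.close_job())"
```

```text
the job is handed in; nothing more can be done
None
```

The tile was slid out over the chest's open end, gripped by its overhang and laid flat and squarely on the pile; the job was handed in at about 23 s, with no verdict returned.

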